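# Release a board test jig by feeling for the lock's hidden notch

### The job

Unlock the board test jig on the bench: turn the red knob slowly clockwise (seen from above) until you feel it drop into its hidden notch, then pull the knob straight up to its stop and leave it up, and slide the board carriage out by its orange tab to its stop. Never force the lock: do not pull up hard on the knob outside its notch nor tug at the carriage while it is locked; leave the other things on the bench where they are, and let go at the end.

Things in the scene. Friction and masses are not known exactly. Their poses are not given: they have to be found in the camera images.
- jig: Board test jig, fixed to the bench: grey base plate 150 (x) x 300 (y) x 16 mm; origin at the centre of its underside, z up. A blue lock tower, 84 x 84 mm, top 68 mm above the bench, stands at y = -90 mm. On its +y side the carriage runs along y between two aluminium rails (12 mm wide, at x = -64 and 64 mm, tops 38 mm high).
- knob: Lock knob on the tower. Black disc, radius 25 mm, 8 to 16 mm above the origin, with a red upright grip bar, 48 mm along the knob's x, 14 mm thick along its y, top 48 mm above the origin; the white mark points to +x. Origin on its vertical axis, 68 mm above the bench when down. At the start its x lies within 10 degrees of the jig's x. Turns with a drag of about 0.05 N m.
- knob_grip (a point): Point on the knob's axis in the red bar, 37 mm above the knob's origin (105 mm above the bench when down), the lowest height for the TCP over the disc. Moves and turns with the knob. Range of the knob: 0.4 rad counter-clockwise and 1.9 rad clockwise of the jig's x.
- tower_top (a point): Centre of the tower's top. Inside lies the one notch, 0.38 to 1.45 rad clockwise of the knob's start, elsewhere each time, not to be seen. About 0.3 rad before it a spring bump begins: the torque rises by 0.1 to 0.2 N m, falls, then pulls the knob on by 0.1 to 0.2 N m (the dip) over the last 0.14 rad; beyond the notch an equal bump follows. Let go within 0.1 rad of it, the knob settles in it.
- lock (a joint): How far the knob and its lock pin are pulled up: 0 down, 0.022 m at the stop. Within about 0.08 rad of the notch it needs about 3 N; elsewhere it is blocked after 2 mm, and more than 20 N there damages the lock. It stays up where it is left; from 0.014 m up the pin is clear of the carriage.
- carriage (a joint): How far the carriage is slid out along the jig's +y: 0 in, 0.045 m at the outer stop. Slides with about 2 N; while the pin is down it moves 2 to 3 mm and stops against the pin.
- tab_grip (a point): Point in the carriage's orange tab, 58 mm above the bench, at jig x = 0, y = 85 mm when in; axes as the jig's. The tab is an upright plate, 44 mm along x, 14 mm thick along y, top 74 mm above the bench. The carriage plate's top is 32 mm above the bench; the green circuit board on it (parts up to 42 mm above the bench) ends 43 mm from the tab's centre.
- phone: Bystander: black phone lying flat, 150 x 72 x 9 mm, origin at the centre of its underside.
- multimeter: Bystander: yellow multimeter lying flat, 150 x 75 x 34 mm, origin at the centre of its underside.
- breadboard: Bystander: white breadboard, 165 x 55 x 9 mm, origin at the centre of its underside.
- screwdriver: Bystander: screwdriver with a blue handle, 160 mm long, 26 mm thick, lying; origin at the middle of its length, on its underside.

How it is judged:
By the outcome, as a careful person would: the job done as asked, in the order asked, and still so for the second after the job is handed in, with the robot touching nothing.
It also fails if it takes over 70 s, if anything falls off the work surface, if the arm or the gripper's body presses on something with over 40 N, if the wrist force passes 120 N, or if a joint passes its speed limit or range.

### The arm

A 7-joint arm with a two-finger parallel gripper is mounted at the origin on the work surface. World frame = base frame: x ahead of the robot, y to its left, z up, the work surface at z = 0. Lengths are in m, angles in rad, forces in N, time in s.
With the tool pointing down it reaches from about 0.425 to 0.925 m from the base axis. Payload 6.8 kg.
Tool frame: the origin (TCP) lies between the finger pads, 19 mm behind the fingertips; this is the grasp point; z points along the fingers, y is the line along which they close (so a half turn about z gives the same grasp; the last joint's range is limited). The gripper opens to 85 mm and grips with 20 to 120 N. Pads are 22 mm wide; open, the fingers measure 114 mm over their backs; the gripper's body (76 mm by 85 mm) begins 54 mm behind the grasp point. The pads swing forward as they close: fully open they stand 13 mm farther back than shut.
Start: joints at [-1.243, 0.477, 0.022, 1.555, -0.011, 1.109, -0.083], TCP at [0.285, 0.612, 0.25] pointing down, gripper open.
Joint ranges: [-2.96, 2.96], [-0.34, 2.1], [-1.41, 1.46], [0.24, 2.44], [-1.37, 4.51], [0.17, 1.92], [-2.96, 2.96]. Speed limits (rad/s): [2.39, 2.39, 3.14, 3.14, 3.14, 3.14, 3.14].

### API

Orientations are given as a unit quaternion [x, y, z, w].
In Python, from workcell import ctrl gives the robot as it stands.
- The arm moves only by the tool apply_moves, never from a script. Its argument "plan" is text: rows parted by semicolons, each of 7 numbers parted by spaces: the turn, a rotation vector about the tool's x, y, z in degrees, then the shift along the tool's x, y, z in mm, then the closure, from -1 (fully open) to 1 (shut). In form: wx wy wz dx dy dz fingers; .... A call has 1 to 12 rows; each row is the pose to reach, as a shift and turn from the pose commanded when the call began, along the tool's axes at that moment; what a row does not reach only later rows make up. A row lasts 1/12 s, in which the tool goes at most 41.7 mm and 7.16 degrees, less where a joint would pass 70% of its speed; a pose out of reach is approached as far as the arm can. A call with a gripper value outside its range is refused whole. The fingers move at their own pace and stop on an object; "squeeze" is the grip in N (left out, the last holds). Time passes only in rows, so rows that repeat a pose let the fingers close. It gives the time, the measured TCP pose, the force, the opening and the grip force at its end, in the units of the state.
- ctrl.observe(): the state, without advancing time (a new reading comes with each control period).
- ctrl.read_camera(name): name is "scene" or "side" or "wrist"; returns the picture (480x640x3 uint8, red, green, blue); there is no depth.
- ctrl.get_calibration(name): a dict with "fx", "fy", "cx", "cy" (pixels), "R" (3x3) and "t" (3): a world point X has camera coordinates R X + t. Camera axes: x right, y down, z forward; pixel columns grow to the right and rows downward; lengths in m; the calibration is good to about 2 mm. A picture is of the moment at which its call begins: read the wrist's pose just before it. get_calibration takes no time and is no camera call; for the wrist camera it gives the pose at the moment of the call.
- ctrl.hand_in(): hands the job in; it is judged then, once.
Trained networks look in the newest picture that a camera, given by its name, has taken for a name from the list of things; names that differ only in an ending like _2 or _b are one class to them, and where a whole thing is asked for, a point or a joint stands for the part that bears it (a point fixed in the world has none). Each returns a list of dicts, best first, with "score" (0 to 1); they miss things now and then, are a little off and sometimes report something else, mostly with a low value. They report only what shows in the picture. A call takes as long as a camera call.
- ctrl.spot_in(thing, camera): "pixel" ([column, row] in pixels, amid what is visible of it).
- ctrl.cut_out(thing, camera): "pixels" (480x640 bool, what is visible of it) and "pixel" ([column, row] in pixels, amid what is visible of it).
The state is a dict: "time_s": time; "joint_positions": joint angles; "joint_velocities": joint speeds; "tau": joint torques, N m; "tool_pos": TCP position; "eef_rot": TCP orientation; "force": force on the tool from outside, world axes, zero at the start; "moment": the same for the moment, N m; "finger_gap": finger opening in m; "finger_force": force on a finger pad.
Only numpy, scipy, OpenCV 4.12 (cv2) and the standard library are available. Lean on these libraries where they do the work, as an engineer would, in place of code of your own. Each camera call takes 0.05 s, during which the arm holds its last target. There are 200 camera calls.

## Working session

There is one attempt and no reset: what is moved stays moved. The work goes in short steps, Python scripts to look and compute and a tool call to move; the robot and the scene stay as the last step left them, time stands still between calls to the robot, and variables do not carry over. Pictures are saved under pics/ and viewed, at most 10 in all, crops included, and the job is handed in when it is done.

Besides the shell and the picture viewer there is one more tool, called after "Request:" as name(argument=value, ...) on one line, values as JSON. apply_moves: Moves the arm, as the interface text tells. Its arguments: {"type":"object","properties":{"plan":{"type":"string"},"squeeze":{"type":"number"}},"required":["plan"]}

```bash
mkdir -p pics; ls; python3 - <<'E'
from workcell import ctrl
import cv2,numpy as np
s=ctrl.observe();print({k:np.round(v,3) for k,v in s.items()})
a=[]
for c in("scene","side"):
    im=ctrl.read_camera(c);a.append(im);cv2.imwrite(f"pics/{c}0.png",im[:,:,::-1])
    k=ctrl.get_calibration(c);print(c,k)
    for t in("knob","tab_grip","tower_top","jig"):
        print(t,[(np.round(r["pixel"],1),round(r["score"],2)) for r in ctrl.spot_in(t,c)[:2]])
E
```

```text
pics
{'time_s': np.float64(0.0), 'joint_positions': array([-1.243,  0.478,  0.022,  1.556, -0.011,  1.109, -0.083]), 'joint_velocities': array([-0.001, -0.001, -0.001,  0.002, -0.   , -0.001,  0.   ]), 'tau': array([ 0.0000e+00, -5.9645e+01,  1.6080e+00, -2.8119e+01,  1.2000e-02,
        9.0000e-03, -0.0000e+00]), 'tool_pos': array([0.285, 0.611, 0.249]), 'eef_rot': array([ 0.216,  0.976, -0.001, -0.   ]), 'force': array([-0.431,  0.201,  1.131]), 'moment': array([-0.027, -0.014,  0.022]), 'finger_force': np.float64(0.0), 'finger_gap': np.float64(0.085)}
scene {'fx': 439.232751169867, 'fy': 439.232751169867, 'cx': 314.3040295722489, 'cy': 242.02773689187367, 'R': array([[ 0.25765862,  0.96614884, -0.01297903],
       [ 0.66044157, -0.18590377, -0.72750033],
       [-0.70528645,  0.17887483, -0.68598456]]), 't': array([-0.12293591, -0.27472415,  1.37614458])}
knob [(array([302.2, 250. ]), 0.55)]
tab_grip [(array([359.3, 273.5]), 0.58)]
tower_top [(array([346.1, 282.8]), 0.67), (array([487.6, 265.6]), 0.3)]
jig [(array([351.7, 283.9]), 0.91), (array([298.4, 253.1]), 0.31)]
side {'fx': 445.5130545101966, 'fy': 445.5130545101966, 'cx': 327.15062962578577, 'cy': 239.93087630870585, 'R': array([[ 0.99260206, -0.12134107, -0.00418222],
       [-0.07820401, -0.61262157, -0.7864979 ],
       [ 0.09287238,  0.78100651, -0.61757879]]), 't': array([-0.51210171,  0.10812684,  1.05885337])}
knob [(array([336.7, 249.9]), 0.72)]
tab_grip [(array([356.8, 231.9]), 0.6)]
tower_top [(array([350.2, 257.4]), 0.76)]
jig [(array([351.8, 259.1]), 0.64), (array([336.9, 248.9]), 0.49)]
```

View pics/scene0.png

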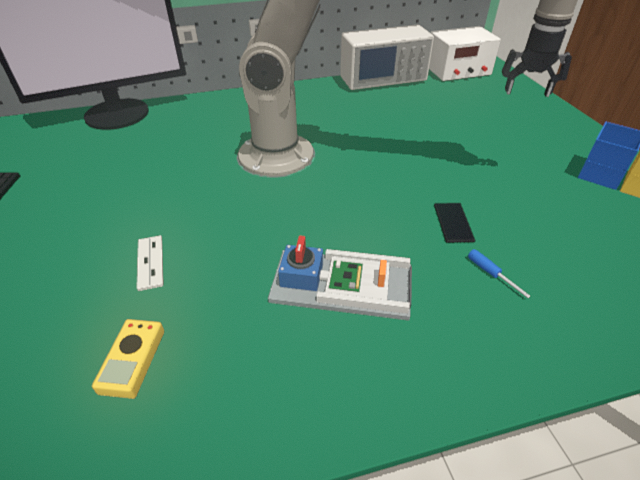

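View pics/side0.png

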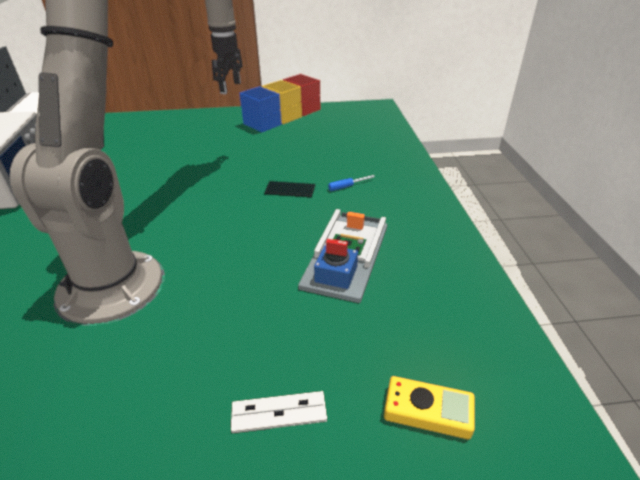

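The scene view shows the jig with the red bar at about (301,248) and the orange tab at (382,273). In the side view they are at (337,247) and (356,220).

```bash
cat > h.py <<'E'
import cv2,numpy as np
from workcell import ctrl
from scipy.spatial.transform import Rotation as Ro
def masks(im):
    h=cv2.cvtColor(im,cv2.COLOR_RGB2HSV).astype(int);H,S,V=h[...,0],h[...,1],h[...,2]
    return {"red":((H<5)|(H>172))&(S>150)&(V>80),"orange":(H>6)&(H<16)&(S>150)&(V>120)}
def blob(m,roi=None):
    m=m.astype(np.uint8)
    if roi: 
        z=np.zeros_like(m);x0,y0,x1,y1=roi;z[y0:y1,x0:x1]=m[y0:y1,x0:x1];m=z
    n,l,s,c=cv2.connectedComponentsWithStats(m);i=1+np.argmax(s[1:,4]);return c[i],s[i,4],l==i
def P(k): return np.array([[k["fx"],0,k["cx"]],[0,k["fy"],k["cy"]],[0,0,1]])@np.c_[k["R"],k["t"]]
def tri(k1,p1,k2,p2):
    X=cv2.triangulatePoints(P(k1),P(k2),np.array(p1,float).reshape(2,1),np.array(p2,float).reshape(2,1))[:,0];return X[:3]/X[3]
def onz(k,p,z):
    d=k["R"].T@[(p[0]-k["cx"])/k["fx"],(p[1]-k["cy"])/k["fy"],1];o=-k["R"].T@k["t"];return o+d*(z-o[2])/d[2]
def togo(pos,yaw):
    "shift (mm) and turn (deg) in tool axes to reach pos with tool down, closing axis(tool y) at world angle yaw"
    s=ctrl.observe();R=Ro.from_quat(s["eef_rot"])
    y=np.array([np.cos(yaw),np.sin(yaw),0]);z=np.array([0,0,-1.]);x=np.cross(y,z)
    T=Ro.from_matrix(np.c_[x,y,z])
    return np.round(R.inv().apply(np.array(pos)-s["tool_pos"])*1000,1),np.round((R.inv()*T).as_rotvec(degrees=True),2)
E
python3 - <<'E'
from h import *
k={};b={}
for c,r in(("scene",(260,220,420,320)),("side",(290,190,400,300))):
    im=cv2.imread(f"pics/{c}0.png")[:,:,::-1].copy();k[c]=ctrl.get_calibration(c);m=masks(im)
    b[c]={n:blob(m[n],r) for n in m};print(c,[(n,np.round(v[0],1),v[1]) for n,v in b[c].items()])
X={n:tri(k["scene"],b["scene"][n][0],k["side"],b["side"][n][0]) for n in("red","orange")}
print(X);d=X["orange"]-X["red"];print(np.linalg.norm(d[:2]),np.arctan2(d[1],d[0]))
R=Ro.from_quat(ctrl.observe()["eef_rot"]).as_matrix();print(R.round(3))
w=ctrl.get_calibration("wrist");print("cam in tool",R.T@(-w["R"].T@w["t"]-ctrl.observe()["tool_pos"]),(w["R"]@R).round(2),w["fx"])
yaw=np.arctan2(d[1],d[0])
for y in (yaw,yaw+np.pi): print(togo((X["red"]+X["orange"])/2*[1,1,0]+[0,0,.3],y))
E
```

```text
scene [('red', array([299.9, 249. ]), np.int32(160)), ('orange', array([381.6, 273.2]), np.int32(141))]
side [('red', array([335.8, 247.5]), np.int32(254)), ('orange', array([354.9, 219.8]), np.int32(231))]
{'red': array([ 0.53126924, -0.04422288,  0.09654951]), 'orange': array([0.60483507, 0.11548804, 0.05288469])}
0.17583944574798746 1.1391470658015634
[[-0.907  0.422 -0.   ]
 [ 0.422  0.907 -0.   ]
 [ 0.    -0.    -1.   ]]
cam in tool [ 0.06865624 -0.00076956 -0.12511523] [[-0.    1.   -0.  ]
 [-0.96 -0.   -0.27]
 [-0.27 -0.    0.96]] 354.9489233779196
(array([-499.9, -402.9,  -50. ]), array([-0.  , -0.  , -0.24]))
(array([-499.9, -402.9,  -50. ]), array([ -0.  ,   0.  , 179.76]))
```

Request:
apply_moves(plan="0 0 0 -20 -20 -5 -1;0 0 0 -50 -50 -10 -1;0 0 0 -80 -80 -15 -1;0 0 0 -105 -105 -20 -1;0 0 0 -130 -130 -20 -1;0 0 0 -155 -155 -20 -1;0 0 0 -180 -180 -20 -1;0 0 0 -205 -205 -20 -1;0 0 0 -230 -230 -20 -1;0 0 0 -255 -255 -20 -1;0 0 0 -280 -275 -20 -1;0 0 0 -300 -290 -20 -1")

```text
time_s: 1.5
tool_pos: [0.4353, 0.2195, 0.2704]
eef_rot: [0.217, 0.976, 0.0, 0.0]
force: [0.3, 0.4, -0.4]
finger_gap: 0.0854
finger_force: 0.0
```

Request:
apply_moves(plan="0 0 0 -25 -25 0 -1;0 0 0 -50 -50 0 -1;0 0 0 -75 -75 0 -1;0 0 0 -100 -100 0 -1;0 0 0 -125 -125 0 -1;0 0 0 -150 -150 0 -1;0 0 0 -170 -170 0 -1;0 0 0 -185 -185 0 -1;0 0 0 -195 -195 0 -1;0 0 0 -200 -200 0 -1;0 0 0 -200 -200 0 -1;0 0 0 -200 -200 0 -1")

```text
time_s: 2.5
tool_pos: [0.5312, -0.0427, 0.2699]
eef_rot: [0.216, 0.976, 0.0, -0.0]
force: [0.3, 1.6, 0.4]
finger_gap: 0.0855
finger_force: 0.0
```

```bash
python3 - <<'E'
from h import *
s=ctrl.observe();k=ctrl.get_calibration("wrist")
im=ctrl.read_camera("wrist");cv2.imwrite("pics/w1.png",im[:,:,::-1])
print(s["time_s"],s["tool_pos"],s["joint_positions"].round(2),s["force"].round(2),s["moment"].round(3))
m=masks(im)
for n,z in(("red",.116),("orange",.074)):
    try:
        c,a,mm=blob(m[n]);print(n,c,a,onz(k,c,z))
        r=cv2.minAreaRect(np.argwhere(mm)[:,::-1].astype(np.float32));print(r)
        for q in cv2.boxPoints(r): print(q,onz(k,q,z).round(4))
    except Exception as e: print(n,e)
E
```

```text
2.5 [ 0.53120914 -0.0426883   0.26993838] [-0.38  0.23  0.4   1.89 -0.1   1.04  1.2 ] [0.34 1.6  0.41] [ 0.019 -0.026 -0.008]
red [323.95095949 227.59808102] 938 [ 0.52695045 -0.0438352   0.116     ]
((323.8802185058594, 230.50477600097656), (61.51081085205078, 17.945650100708008), 87.70938873291016)
[313.6853  200.13257] [ 0.5034 -0.0417  0.116 ]
[331.61664 199.41531] [ 0.5088 -0.0286  0.116 ]
[334.07513 260.87698] [ 0.5561 -0.0483  0.116 ]
[316.1438  261.59424] [ 0.5504 -0.062   0.116 ]
orange [508.02136752 211.77777778] 234 [0.59371568 0.11104968 0.074     ]
((512.0391235351562, 215.38766479492188), (51.600425720214844, 28.145687103271484), 78.2317123413086)
[493.00003 192.99997] [0.5714 0.1039 0.074 ]
[520.5541  187.25955] [0.5769 0.128  0.074 ]
[531.07825 237.77536] [0.6266 0.1232 0.074 ]
[503.52417 243.51578] [0.6211 0.0982 0.074 ]
```

View pics/w1.png

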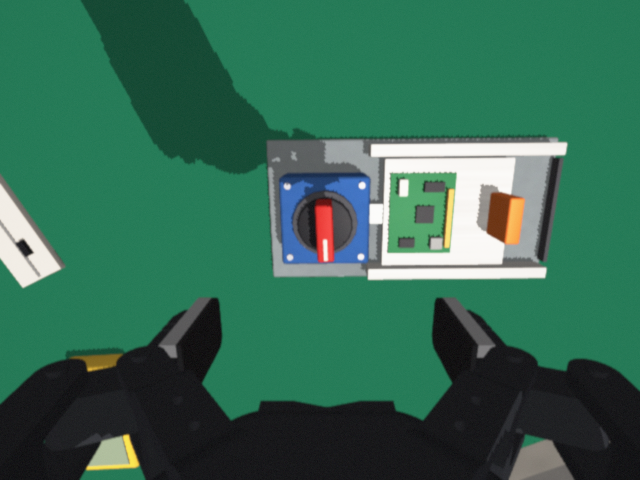

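The wrist view shows the red bar centred at about (324,230), almost in line with the jig's x and with its white mark at (326,250). The tab is at (508,215).

Request:
apply_moves(plan="0 0 -1 0 -1 -15 -1;0 0 -2 0 -2 0 -1;0 0 -2 0 -2 25 -1;0 0 -2 0 -2 50 -1;0 0 -2 0 -2 75 -1;0 0 -2 0 -2 95 -1;0 0 -2 0 -2 100 -1;0 0 -2 0 -2 100 -1;0 0 -2 0 -2 100 -1")

```text
time_s: 3.3
tool_pos: [0.5309, -0.0444, 0.1707]
eef_rot: [0.199, 0.98, 0.0, 0.0]
force: [0.1, 0.4, 0.2]
finger_gap: 0.0855
finger_force: 0.0
```

```bash
python3 - <<'E'
from h import *
s=ctrl.observe();k=ctrl.get_calibration("wrist")
im=ctrl.read_camera("wrist");cv2.imwrite("pics/w2.png",im[:,:,::-1])
print(s["time_s"],s["tool_pos"],s["joint_positions"].round(2),s["force"].round(2),s["moment"].round(3))
R=Ro.from_quat(s["eef_rot"]);print("yaw",np.arctan2(*R.as_matrix()[[1,0],1]))
m=masks(im)
c,a,mm=blob(m["red"]);print(c,a)
r=cv2.minAreaRect(np.argwhere(mm)[:,::-1].astype(np.float32));print(r)
for q in cv2.boxPoints(r): print(q,onz(k,q,.116).round(4))
p=[0.53,-0.044,.116];print("expected px",(lambda q:q[:2]/q[2])(P(k)@np.r_[p,1]))
E
```

```text
3.3 [ 0.5309222  -0.04438731  0.17072957] [-0.34  0.35  0.37  1.99 -0.17  0.83  1.3 ] [0.13 0.42 0.21] [ 0.024  0.041 -0.005]
yaw 1.1710792214933057
[326.19952494 266.87505938] 2105
((326.0, 270.0), (94.0, 26.0), 90.0)
[313. 223.] [ 0.5012 -0.0402  0.116 ]
[339. 223.] [ 0.5064 -0.0278  0.116 ]
[339. 317.] [ 0.5561 -0.0483  0.116 ]
[313. 317.] [ 0.5504 -0.0617  0.116 ]
expected px [327.98187845 273.76085057]
```

View pics/w2.png

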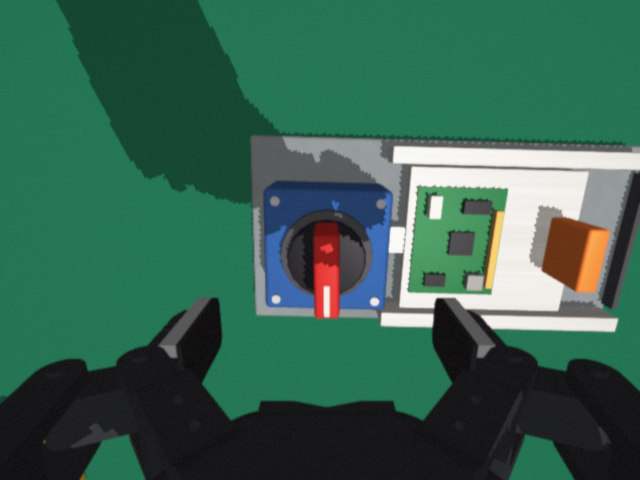

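The bar is between the open fingers, at columns 313–339 and rows 223–317, and square to the pads. I'll go down and grip lightly.

Request:
apply_moves(plan="0 0 0 0 -1 15 -1;0 0 0 0 -1 35 -1;0 0 0 0 -1 52 -1;0 0 0 0 -1 60 -1;0 0 0 0 -1 64 -1;0 0 0 0 -1 64 -1;0 0 0 0 -1 64 0.3;0 0 0 0 -1 64 0.6;0 0 0 0 -1 64 1;0 0 0 0 -1 64 1;0 0 0 0 -1 64 1;0 0 0 0 -1 64 1", squeeze=30)

```text
time_s: 4.35
tool_pos: [0.5308, -0.0451, 0.1065]
eef_rot: [0.199, 0.98, 0.001, 0.001]
force: [1.2, 11.8, 5.4]
finger_gap: 0.0134
finger_force: 33.9
```

```bash
cat > o.py <<'E'
from h import *
s=ctrl.observe();R=Ro.from_quat(s["eef_rot"])
print(s["time_s"],s["tool_pos"].round(4),"yaw",np.arctan2(*R.as_matrix()[[1,0],1]).round(4),"F",s["force"].round(2),"Ftool",R.inv().apply(s["force"]).round(2),"M",s["moment"].round(3),"tau7",s["tau"][6].round(3),s["finger_gap"],s["finger_force"],"q",s["joint_positions"].round(2))
E
python3 o.py
```

```text
4.35 [ 0.5308 -0.0451  0.1065] yaw 1.1701 F [ 1.2  11.81  5.41] Ftool [ 3.49 11.35 -5.39] M [2.056 0.205 0.102] tau7 -0.082 0.013440494875715062 33.85113000869751 q [-0.3   0.45  0.33  2.04 -0.23  0.69  1.35]
```

Request:
apply_moves(plan="0 0 0 0 0.5 0 1;0 0 0 0 1 0 1;0 0 0 0 1 0 1")

```text
time_s: 4.6
tool_pos: [0.5308, -0.0449, 0.1065]
eef_rot: [0.199, 0.98, 0.0, 0.0]
force: [-0.4, 1.5, 5.1]
finger_gap: 0.013
finger_force: 33.9
```

```bash
python3 o.py
```

```text
4.6 [ 0.5308 -0.0449  0.1065] yaw 1.1703 F [-0.36  1.53  5.06] Ftool [ 0.93  1.27 -5.06] M [0.241 0.286 0.025] tau7 -0.06 0.01304325245296461 33.85482430458069 q [-0.3   0.45  0.33  2.03 -0.23  0.69  1.35]
```

```bash
cat > t.py <<'E'
from h import *
s=ctrl.observe();R=Ro.from_quat(s["eef_rot"])
print("t%.2f"%s["time_s"],"cw%.2f deg"%np.degrees(1.1703-np.arctan2(*R.as_matrix()[[1,0],1])),"Ft",R.inv().apply(s["force"]).round(1),"Mz",s["moment"][2].round(3),"tau7",s["tau"][6].round(3),"z",s["tool_pos"][2].round(4))
E
```

Request:
apply_moves(plan="0 0 0.7 0 0 -0.3 1;0 0 1.4 0 0 -0.3 1;0 0 2 0 0 -0.3 1")

```text
time_s: 4.85
tool_pos: [0.5308, -0.0448, 0.1065]
eef_rot: [0.217, 0.976, 0.0, 0.0]
force: [0.1, 1.6, 3.8]
finger_gap: 0.0135
finger_force: 33.6
```

```bash
python3 t.py
```

```text
t4.85 cw2.07 deg Ft [ 0.6  1.5 -3.8] Mz 0.077 tau7 0.064 z 0.1065
```

Request:
apply_moves(plan="0 0 0.7 0 0 0 1;0 0 1.4 0 0 0 1;0 0 2 0 0 0 1")

```text
time_s: 5.1
tool_pos: [0.5308, -0.0447, 0.1065]
eef_rot: [0.234, 0.972, 0.0, 0.0]
force: [0.8, 3.7, 5.4]
finger_gap: 0.0134
finger_force: 33.8
```

```bash
python3 t.py
```

```text
t5.10 cw4.07 deg Ft [ 0.9  3.7 -5.4] Mz 0.054 tau7 0.056 z 0.1065
```

Request:
apply_moves(plan="0 0 0.7 0 0 0 1;0 0 1.4 0 0 0 1;0 0 2 0 0 0 1")

```text
time_s: 5.35
tool_pos: [0.5309, -0.0446, 0.1065]
eef_rot: [0.25, 0.968, 0.0, 0.0]
force: [-0.2, 4.5, 4.9]
finger_gap: 0.0138
finger_force: 33.8
```

```bash
python3 t.py
```

```text
t5.35 cw6.06 deg Ft [ 2.3  3.8 -4.9] Mz 0.097 tau7 0.056 z 0.1065
```

Request:
apply_moves(plan="0 0 0.7 0 0.1 0 1;0 0 1.4 0 0.3 0 1;0 0 2 0.1 0.4 0 1")

```text
time_s: 5.6
tool_pos: [0.5309, -0.0446, 0.1065]
eef_rot: [0.267, 0.964, 0.0, 0.0]
force: [0.4, 1.8, 4.4]
finger_gap: 0.0137
finger_force: 33.8
```

```bash
python3 t.py
```

```text
t5.60 cw8.08 deg Ft [ 0.6  1.8 -4.4] Mz 0.031 tau7 0.062 z 0.1065
```

Request:
apply_moves(plan="0 0 0.7 0 0 0 1;0 0 1.4 0 0.1 0 1;0 0 2 0 0.1 0 1")

```text
time_s: 5.85
tool_pos: [0.5309, -0.0445, 0.1065]
eef_rot: [0.284, 0.959, 0.0, 0.0]
force: [0.4, 2.4, 5.8]
finger_gap: 0.0134
finger_force: 33.8
```

```bash
python3 t.py
```

```text
t5.85 cw10.08 deg Ft [ 0.9  2.2 -5.8] Mz 0.033 tau7 0.056 z 0.1065
```

Request:
apply_moves(plan="0 0 0.7 0 0 0 1;0 0 1.4 0 0.1 0 1;0 0 2 0 0.1 0 1")

```text
time_s: 6.1
tool_pos: [0.531, -0.0444, 0.1065]
eef_rot: [0.301, 0.954, 0.0, 0.0]
force: [0.6, 2.5, 5.7]
finger_gap: 0.0137
finger_force: 33.8
```

```bash
python3 t.py
```

```text
t6.10 cw12.08 deg Ft [ 0.9  2.4 -5.7] Mz 0.013 tau7 0.056 z 0.1065
```

Request:
apply_moves(plan="0 0 0.8 0 0 0 1;0 0 1.6 0 0.1 0 1;0 0 2.4 0 0.2 0 1;0 0 3 0 0.2 0 1")

```text
time_s: 6.43
tool_pos: [0.5311, -0.0443, 0.1065]
eef_rot: [0.326, 0.945, 0.0, 0.0]
force: [-0.5, 3.3, 5.3]
finger_gap: 0.0135
finger_force: 33.9
```

```bash
python3 t.py
```

```text
t6.43 cw15.09 deg Ft [ 2.4  2.3 -5.3] Mz 0.059 tau7 0.037 z 0.1065
```

Request:
apply_moves(plan="0 0 0.8 0 0 0 1;0 0 1.6 0 0.1 0 1;0 0 2.4 0 0.2 0 1;0 0 3 0 0.2 0 1")

```text
time_s: 6.77
tool_pos: [0.5312, -0.0442, 0.1065]
eef_rot: [0.351, 0.937, 0.0, 0.0]
force: [-0.3, 2.8, 5.1]
finger_gap: 0.0135
finger_force: 33.9
```

```bash
python3 t.py
```

```text
t6.77 cw18.09 deg Ft [ 2.1  1.9 -5.1] Mz 0.113 tau7 0.038 z 0.1065
```

Request:
apply_moves(plan="0 0 0.8 0 0 0 1;0 0 1.6 0 0.1 0 1;0 0 2.4 0 0.2 0 1;0 0 3 0 0.2 0 1")

```text
time_s: 7.1
tool_pos: [0.5312, -0.0441, 0.1065]
eef_rot: [0.375, 0.927, 0.0, 0.0]
force: [-0.5, 2.9, 6.5]
finger_gap: 0.0135
finger_force: 33.9
```

```bash
python3 t.py
```

```text
t7.10 cw21.09 deg Ft [ 2.4  1.7 -6.5] Mz 0.116 tau7 0.038 z 0.1065
```

Request:
apply_moves(plan="0 0 0.8 0 0 0 1;0 0 1.6 0 0.1 0 1;0 0 2.4 0 0.2 0 1;0 0 3 0 0.2 0 1")

```text
time_s: 7.43
tool_pos: [0.5313, -0.044, 0.1065]
eef_rot: [0.399, 0.917, 0.0, 0.0]
force: [-0.3, 2.8, 5.9]
finger_gap: 0.0138
finger_force: 34.0
```

```bash
python3 t.py
```

```text
t7.43 cw24.10 deg Ft [ 2.3  1.7 -5.9] Mz 0.069 tau7 0.039 z 0.1065
```

Request:
apply_moves(plan="0 0 0.8 0 0 0 1;0 0 1.6 0 0.1 0 1;0 0 2.4 0.1 0.2 0 1;0 0 3 0.1 0.2 0 1")

```text
time_s: 7.77
tool_pos: [0.5314, -0.0439, 0.1065]
eef_rot: [0.423, 0.906, 0.0, 0.0]
force: [-0.9, 3.6, 6.0]
finger_gap: 0.0136
finger_force: 33.9
```

```bash
python3 t.py
```

```text
t7.77 cw27.10 deg Ft [ 3.4  1.7 -6. ] Mz 0.026 tau7 0.038 z 0.1065
```

Request:
apply_moves(plan="0 0 0.8 0 0 0 1;0 0 1.6 0 0.1 0 1;0 0 2.4 0 0.2 0 1;0 0 3 0 0.2 0 1")

```text
time_s: 8.1
tool_pos: [0.5316, -0.0438, 0.1065]
eef_rot: [0.447, 0.895, 0.0, 0.0]
force: [0.2, 1.7, 5.4]
finger_gap: 0.0135
finger_force: 34.0
```

```bash
python3 t.py
```

```text
t8.10 cw30.10 deg Ft [ 1.3  1.2 -5.4] Mz 0.079 tau7 0.04 z 0.1065
```

Request:
apply_moves(plan="0 0 0.8 0 0 0 1;0 0 1.6 0 0.1 0 1;0 0 2.4 0 0.2 0 1;0 0 3 0 0.2 0 1")

```text
time_s: 8.43
tool_pos: [0.5316, -0.0437, 0.1065]
eef_rot: [0.47, 0.883, -0.0, -0.0]
force: [0.4, 2.9, 6.3]
finger_gap: 0.0133
finger_force: 34.0
```

```bash
python3 t.py
```

```text
t8.43 cw33.11 deg Ft [ 2.2  1.9 -6.3] Mz 0.078 tau7 0.041 z 0.1065
```

Request:
apply_moves(plan="0 0 0.8 0 0 0 1;0 0 1.6 0 0.1 0 1;0 0 2.4 0 0.2 0 1;0 0 3 0 0.2 0 1")

```text
time_s: 8.77
tool_pos: [0.5318, -0.0436, 0.1065]
eef_rot: [0.493, 0.87, -0.0, -0.0]
force: [-0.8, 2.8, 7.0]
finger_gap: 0.0135
finger_force: 34.0
```

```bash
python3 t.py
```

```text
t8.77 cw36.10 deg Ft [ 2.8  0.7 -7. ] Mz 0.124 tau7 0.0 z 0.1065
```

The torque may be changing at 36°, so I'll take smaller steps from here.

Request:
apply_moves(plan="0 0 0.8 0.1 0 0 1;0 0 1.5 0.1 0 0 1;0 0 1.5 0.1 0 0 1")

```text
time_s: 9.02
tool_pos: [0.5318, -0.0435, 0.1065]
eef_rot: [0.504, 0.864, -0.0, 0.0]
force: [-0.4, 2.2, 5.8]
finger_gap: 0.0136
finger_force: 34.0
```

```bash
python3 t.py
```

```text
t9.02 cw37.58 deg Ft [ 2.1  0.7 -5.8] Mz 0.17 tau7 -0.263 z 0.1065
```

Request:
apply_moves(plan="0 0 0.8 0 0.1 0 1;0 0 1.5 0 0.1 0 1;0 0 1.5 0 0.1 0 1")

```text
time_s: 9.27
tool_pos: [0.5319, -0.0434, 0.1065]
eef_rot: [0.515, 0.857, -0.0, 0.0]
force: [-0.8, 1.1, 5.1]
finger_gap: 0.0135
finger_force: 34.1
```

```bash
python3 t.py
```

```text
t9.27 cw39.05 deg Ft [ 1.3 -0.2 -5.1] Mz 0.268 tau7 -0.399 z 0.1065
```

Request:
apply_moves(plan="0 0 0.8 0 0.1 0 1;0 0 1.5 0 0.1 0 1;0 0 1.5 0 0.1 0 1")

```text
time_s: 9.52
tool_pos: [0.5319, -0.0434, 0.1064]
eef_rot: [0.526, 0.85, -0.0, 0.0]
force: [0.6, 2.7, 6.2]
finger_gap: 0.0134
finger_force: 34.0
```

```bash
python3 t.py
```

```text
t9.52 cw40.55 deg Ft [ 2.2  1.7 -6.2] Mz 0.154 tau7 -0.32 z 0.1064
```

Request:
apply_moves(plan="0 0 0.8 0.1 0.1 0 1;0 0 1.5 0.1 0.1 0 1;0 0 1.5 0.1 0.1 0 1")

```text
time_s: 9.77
tool_pos: [0.532, -0.0433, 0.1065]
eef_rot: [0.538, 0.843, -0.0, 0.0]
force: [-0.6, 1.7, 6.7]
finger_gap: 0.0135
finger_force: 33.9
```

```bash
python3 t.py
```

```text
t9.77 cw42.08 deg Ft [ 1.8  0.2 -6.7] Mz 0.048 tau7 -0.208 z 0.1065
```

Request:
apply_moves(plan="0 0 0.8 0 0.1 0 1;0 0 1.5 0 0.1 0 1;0 0 1.5 0 0.1 0 1")

```text
time_s: 10.02
tool_pos: [0.5321, -0.0433, 0.1065]
eef_rot: [0.549, 0.836, -0.0, 0.0]
force: [-0.7, 2.3, 5.8]
finger_gap: 0.0132
finger_force: 33.9
```

```bash
python3 t.py
```

```text
t10.02 cw43.60 deg Ft [ 2.4  0.3 -5.8] Mz 0.025 tau7 -0.167 z 0.1065
```

Request:
apply_moves(plan="0 0 0.8 0 0.1 0 1;0 0 1.5 0 0.1 0 1;0 0 1.5 0 0.1 0 1")

```text
time_s: 10.27
tool_pos: [0.5321, -0.0433, 0.1064]
eef_rot: [0.56, 0.829, -0.0, 0.0]
force: [-0.9, 2.7, 6.0]
finger_gap: 0.0132
finger_force: 33.9
```

```bash
python3 t.py
```

```text
t10.27 cw45.10 deg Ft [ 2.8  0.2 -6. ] Mz 0.076 tau7 -0.162 z 0.1064
```

Request:
apply_moves(plan="0 0 0.8 0 0.1 0 1;0 0 1.5 0 0.1 0 1;0 0 1.5 0 0.1 0 1")

```text
time_s: 10.52
tool_pos: [0.5322, -0.0433, 0.1065]
eef_rot: [0.57, 0.821, -0.0, 0.0]
force: [-0.9, 1.8, 6.2]
finger_gap: 0.0133
finger_force: 33.9
```

```bash
python3 t.py
```

```text
t10.52 cw46.62 deg Ft [ 2.  -0.2 -6.2] Mz -0.004 tau7 -0.098 z 0.1065
```

Request:
apply_moves(plan="0 0 0.8 0.1 0 0 1;0 0 1.5 0.1 0 0 1;0 0 1.5 0.1 0 0 1")

```text
time_s: 10.77
tool_pos: [0.5323, -0.0432, 0.1065]
eef_rot: [0.581, 0.814, -0.0, 0.0]
force: [-0.5, 1.2, 4.7]
finger_gap: 0.0136
finger_force: 33.8
```

```bash
python3 t.py
```

```text
t10.77 cw48.12 deg Ft [ 1.3 -0.1 -4.7] Mz 0.018 tau7 -0.072 z 0.1065
```

Request:
apply_moves(plan="0 0 0.8 0.1 0 0 1;0 0 1.5 0.1 0 0 1;0 0 1.5 0.1 0 0 1")

```text
time_s: 11.02
tool_pos: [0.5323, -0.0432, 0.1065]
eef_rot: [0.592, 0.806, -0.0, 0.0]
force: [1.5, 1.6, 6.4]
finger_gap: 0.0135
finger_force: 33.8
```

```bash
python3 t.py
```

```text
t11.02 cw49.64 deg Ft [ 1.1  1.9 -6.4] Mz 0.023 tau7 -0.134 z 0.1065
```

Request:
apply_moves(plan="0 0 0.8 0 0 0 1;0 0 1.5 0 0 0 1;0 0 1.5 0 0 0 1")

```text
time_s: 11.27
tool_pos: [0.5323, -0.0432, 0.1065]
eef_rot: [0.602, 0.798, -0.0, 0.0]
force: [0.4, 0.4, 5.3]
finger_gap: 0.0141
finger_force: 33.8
```

```bash
python3 t.py
```

```text
t11.27 cw51.15 deg Ft [ 0.3  0.5 -5.3] Mz 0.006 tau7 -0.144 z 0.1065
```

```bash
cat > a.py <<'E'
from h import *
M=[];T=[];F=[]
for i in range(6):
    s=ctrl.observe();M.append(s["moment"][2]);T.append(s["tau"][6]);R=Ro.from_quat(s["eef_rot"]);F.append(R.inv().apply(s["force"]));ctrl.read_camera("wrist")
print("t%.2f"%s["time_s"],"cw%.2f"%np.degrees(1.1703-np.arctan2(*R.as_matrix()[[1,0],1])),"Mz %.3f+-%.3f"%(np.mean(M),np.std(M)/6**.5),"tau7",np.round(T,3),"F",np.mean(F,0).round(1))
E
python3 a.py
```

```text
t11.52 cw51.12 Mz -0.009+-0.008 tau7 [-0.144 -0.048 -0.008  0.001  0.002  0.002] F [ 1.   0.9 -5.4]
```

Request:
apply_moves(plan="0 0 0.8 0 0 0 1;0 0 1.5 0 0 0 1;0 0 1.5 0 0 0 1")

```text
time_s: 11.82
tool_pos: [0.5324, -0.0431, 0.1065]
eef_rot: [0.613, 0.79, 0.0, 0.0]
force: [1.0, 0.9, 5.0]
finger_gap: 0.0136
finger_force: 33.9
```

```bash
python3 a.py
```

```text
t12.07 cw52.62 Mz 0.024+-0.016 tau7 [-0.174 -0.076 -0.036 -0.027 -0.026 -0.025] F [ 1.1  1.1 -5.1]
```

Request:
apply_moves(plan="0 0 0.8 0 0 0 1;0 0 1.5 0 0 0 1;0 0 1.5 0 0 0 1")

```text
time_s: 12.37
tool_pos: [0.5325, -0.0431, 0.1065]
eef_rot: [0.623, 0.782, -0.0, 0.0]
force: [0.9, -0.1, 5.1]
finger_gap: 0.0135
finger_force: 33.9
```

```bash
python3 a.py
```

```text
t12.62 cw54.11 Mz 0.120+-0.008 tau7 [-0.285 -0.186 -0.146 -0.137 -0.136 -0.136] F [ 0.4  1.  -5. ]
```

There is a stable equilibrium near 53°: the pull ended and the resistance is rising again. I'll back off 1° and pull up gently.

Request:
apply_moves(plan="0 0 -0.5 0 0 0 1;0 0 -1 0 0 0 1;0 0 -1 0 0 0 1;0 0 -1 0 0 -0.5 1;0 0 -1 0 0 -1 1;0 0 -1 0 0 -1.5 1;0 0 -1 0 0 -2 1;0 0 -1 0 0 -2 1")

```text
time_s: 13.33
tool_pos: [0.5323, -0.0431, 0.1082]
eef_rot: [0.616, 0.788, -0.0, 0.0]
force: [3.6, -0.4, -3.2]
finger_gap: 0.0135
finger_force: 32.5
```

```bash
python3 t.py
```

```text
t13.33 cw53.05 deg Ft [-1.2  3.4  3.2] Mz 0.007 tau7 -0.004 z 0.1082
```

Request:
apply_moves(plan="0 0 0 0 0 -0.4 1;0 0 0 0 0 -0.8 1;0 0 0 0 0 -1 1;0 0 0 0 0 -1 1")

```text
time_s: 13.67
tool_pos: [0.5323, -0.0431, 0.1094]
eef_rot: [0.616, 0.788, 0.0, 0.0]
force: [4.4, -2.1, -3.9]
finger_gap: 0.0133
finger_force: 32.5
```

```bash
python3 t.py
```

```text
t13.67 cw53.04 deg Ft [-3.1  3.7  3.9] Mz -0.024 tau7 0.003 z 0.1094
```

Request:
apply_moves(plan="0 0 0 0 0 -0.4 1;0 0 0 0 0 -0.8 1;0 0 0 0 0 -1 1;0 0 0 0 0 -1 1")

```text
time_s: 14.0
tool_pos: [0.5323, -0.0431, 0.1104]
eef_rot: [0.616, 0.788, 0.0, 0.0]
force: [4.3, -0.9, -3.2]
finger_gap: 0.0133
finger_force: 32.5
```

```bash
python3 t.py
```

```text
t14.00 cw53.04 deg Ft [-1.9  3.9  3.2] Mz 0.019 tau7 0.005 z 0.1104
```

Request:
apply_moves(plan="0 0 0 0 0.1 -0.4 1;0 0 0 0 0.2 -0.8 1;0 0 0 0 0.3 -1 1;0 0 0 0 0.3 -1 1")

```text
time_s: 14.33
tool_pos: [0.5324, -0.0431, 0.1113]
eef_rot: [0.616, 0.788, -0.0, 0.0]
force: [4.1, -2.3, -3.3]
finger_gap: 0.0134
finger_force: 32.6
```

```bash
python3 t.py
```

```text
t14.33 cw53.04 deg Ft [-3.2  3.4  3.3] Mz 0.023 tau7 0.004 z 0.1113
```

The knob is lifting at a steady 3 N or so. I'll carry on to just short of the stop.

Request:
apply_moves(plan="0 0 0 0 0 -1 1;0 0 0 0 0 -2.5 1;0 0 0 0 0 -4 1;0 0 0 0 0 -5.5 1;0 0 0 0 0 -7 1;0 0 0 0 0 -8.5 1;0 0 0 0 0 -10 1;0 0 0 0 0 -11.5 1;0 0 0 0 0 -13 1;0 0 0 0 0 -14.5 1;0 0 0 0 0 -15.5 1;0 0 0 0 0 -15.5 1")

```text
time_s: 15.33
tool_pos: [0.5324, -0.043, 0.1271]
eef_rot: [0.616, 0.788, -0.0, 0.0]
force: [2.6, -3.5, 0.4]
finger_gap: 0.0136
finger_force: 33.2
```

```bash
python3 t.py
```

```text
t15.33 cw53.04 deg Ft [-4.   1.7 -0.4] Mz -0.041 tau7 0.01 z 0.1271
```

Request:
apply_moves(plan="0 0 0 0 0 -0.5 1;0 0 0 0 0 -1 1;0 0 0 0 0 -1 1")

```text
time_s: 15.58
tool_pos: [0.5324, -0.043, 0.1278]
eef_rot: [0.616, 0.788, -0.0, 0.0]
force: [3.9, -4.0, -1.0]
finger_gap: 0.0135
finger_force: 32.8
```

```bash
python3 t.py
```

```text
t15.58 cw53.04 deg Ft [-4.8  2.8  1. ] Mz -0.008 tau7 0.021 z 0.1278
```

Request:
apply_moves(plan="0 0 0 0 0 -0.3 1;0 0 0 0 0 -0.6 1;0 0 0 0 0 -0.6 1")

```text
time_s: 15.83
tool_pos: [0.5324, -0.043, 0.1284]
eef_rot: [0.616, 0.788, -0.0, 0.0]
force: [2.7, -3.7, -2.3]
finger_gap: 0.0131
finger_force: 32.7
```

```bash
python3 t.py
```

```text
t15.83 cw53.04 deg Ft [-4.3  1.8  2.3] Mz 0.001 tau7 0.024 z 0.1284
```

Request:
apply_moves(plan="0 0 0 -0.2 0 -0.3 1;0 0 0 -0.3 0.2 -0.5 1;0 0 0 -0.3 0.2 -0.5 1")

```text
time_s: 16.08
tool_pos: [0.5324, -0.0431, 0.1286]
eef_rot: [0.615, 0.788, -0.0, -0.0]
force: [3.0, -3.6, -4.9]
finger_gap: 0.0133
finger_force: 32.3
```

```bash
python3 t.py
```

```text
t16.08 cw53.03 deg Ft [-4.2  2.   4.9] Mz -0.039 tau7 0.033 z 0.1286
```

Request:
apply_moves(plan="0 0 0 0 0 -0.3 1;0 0 0 0 0 -0.5 1;0 0 0 0 0 -0.5 1")

```text
time_s: 16.33
tool_pos: [0.5323, -0.043, 0.1286]
eef_rot: [0.615, 0.788, -0.0, -0.0]
force: [5.6, -3.6, -9.6]
finger_gap: 0.0136
finger_force: 31.6
```

```bash
python3 t.py
```

```text
t16.33 cw53.02 deg Ft [-4.8  4.5  9.6] Mz -0.046 tau7 0.032 z 0.1286
```

The knob is at its stop (z +22 mm, force rising). I'll unload, let go and move up.

Request:
apply_moves(plan="0 0 0 0.3 0.2 0.4 1;0 0 0 0.3 0.3 0.7 1;0 0 0 0.3 0.3 0.7 1;0 0 0 0.3 0.3 0.7 0.5;0 0 0 0.3 0.3 0.7 0.2;0 0 0 0.3 0.3 0.7 0;0 0 0 0.3 0.3 0.7 0;0 0 0 0.3 0.3 -10 0;0 0 0 0.3 0.3 -35 0;0 0 0 0.3 0.3 -60 0;0 0 0 0.3 0.3 -65 0;0 0 0 0.3 0.3 -65 0")

```text
time_s: 17.33
tool_pos: [0.5342, -0.0426, 0.1967]
eef_rot: [0.615, 0.788, 0.002, 0.001]
force: [-0.7, 0.2, 0.9]
finger_gap: 0.0428
finger_force: 0.0
```

```bash
python3 o.py; python3 - <<'E'
from h import *
print(togo([.605,.116,.16],1.139))
E
```

```text
17.3333 [ 0.5342 -0.0426  0.1967] yaw 0.2449 F [-0.69  0.18  0.87] Ftool [ 0.34 -0.62 -0.87] M [0.06  0.018 0.028] tau7 -0.145 0.04279952658953058 0.0 q [-0.58  0.36  0.68  1.98 -0.29  0.89  0.5 ]
(array([136.7, 107. ,  37.2]), array([  0.23,   0.11, -51.23]))
```

Request:
apply_moves(plan="0 0 -6 14 11 0 0;0 0 -12 30 23 0 0;0 0 -18 47 36 0 0;0 0 -24 64 50 0 0;0 0 -30 82 64 0 0;0 0 -36 100 78 0 0;0 0 -42 117 91 0 0;0 0 -47 130 101 0 0;0 0 -51 137 107 0 0;0 0 -51.2 137 107 10 0;0 0 -51.2 137 107 20 0;0 0 -51.2 137 107 20 0")

```text
time_s: 18.33
tool_pos: [0.6012, 0.1148, 0.1711]
eef_rot: [0.216, 0.976, -0.002, -0.002]
force: [-0.8, -0.0, -0.9]
finger_gap: 0.0429
finger_force: 0.0
```

```bash
python3 o.py; python3 - <<'E'
from h import *
s=ctrl.observe();k=ctrl.get_calibration("wrist")
im=ctrl.read_camera("wrist");cv2.imwrite("pics/w3.png",im[:,:,::-1])
c,a,mm=blob(masks(im)["orange"]);print(c,a)
r=cv2.minAreaRect(np.argwhere(mm)[:,::-1].astype(np.float32));print(r)
for q in cv2.boxPoints(r): print(q,onz(k,q,.074).round(4))
E
```

```text
18.3333 [0.6012 0.1148 0.1711] yaw 1.1354 F [-0.8  -0.01 -0.92] Ftool [ 0.72 -0.34  0.92] M [-0.018  0.042  0.011] tau7 0.088 0.0428723816044224 0.0 q [-0.59  0.48  0.4   1.8  -0.23  0.91  1.05]
[327.87121212 230.4375    ] 528
((328.0, 239.5), (49.0, 18.0), 90.0)
[319. 215.] [0.5758 0.1201 0.074 ]
[337. 215.] [0.5806 0.1305 0.074 ]
[337. 264.] [0.6105 0.1168 0.074 ]
[319. 264.] [0.6055 0.106  0.074 ]
```

View pics/w3.png

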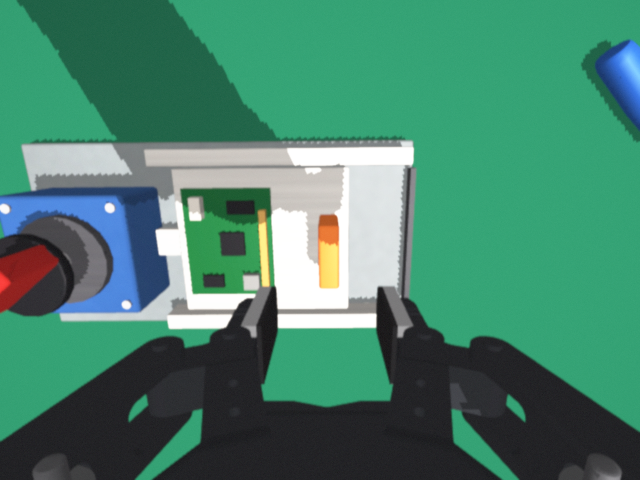

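The tab lies at columns 319–338 and rows 215–288, between the half-open fingers. I'll go down and grip it.

Request:
apply_moves(plan="0 0 0 -2.5 1.7 20 0;0 0 0 -2.5 1.7 50 0;0 0 0 -2.5 1.7 78 0;0 0 0 -2.5 1.7 98 0;0 0 0 -2.5 1.7 108 0;0 0 0 -2.5 1.7 111 0;0 0 0 -2.5 1.7 111 0")

```text
time_s: 18.97
tool_pos: [0.6064, 0.1161, 0.0633]
eef_rot: [0.215, 0.977, -0.0, -0.0]
force: [-0.4, -0.9, 0.7]
finger_gap: 0.0429
finger_force: 0.0
```

```bash
python3 o.py
```

```text
18.9667 [0.6064 0.1161 0.0633] yaw 1.1371 F [-0.35 -0.89  0.72] Ftool [-0.05 -0.95 -0.71] M [ 0.026 -0.01  -0.06 ] tau7 0.028 0.042901409281237916 0.0 q [-0.54  0.63  0.34  1.85 -0.3   0.71  1.11]
```

Request:
apply_moves(plan="0 0 0 0 0 0 0.3;0 0 0 0 0 0 0.5;0 0 0 0 0 0 0.6;0 0 0 0 0 0 0.6")

```text
time_s: 19.3
tool_pos: [0.6072, 0.1165, 0.0645]
eef_rot: [0.215, 0.977, 0.0, 0.001]
force: [0.7, -2.0, 0.9]
finger_gap: 0.0172
finger_force: 0.5
```

```bash
python3 o.py
```

```text
19.3 [0.6072 0.1165 0.0645] yaw 1.1381 F [ 0.71 -1.99  0.85] Ftool [-1.48 -1.51 -0.85] M [-0.242  0.061 -0.009] tau7 -0.016 0.01721843186027009 0.5127396248281002 q [-0.54  0.63  0.34  1.85 -0.3   0.71  1.11]
```

Request:
apply_moves(plan="0 0 0 0 -0.8 2 0.6;0 0 0 0 -1.5 4 0.6;0 0 0 0 -1.5 4 1;0 0 0 0 -1.5 4 1;0 0 0 0 -1.5 4 1;0 0 0 0 -1.5 4 1", squeeze=30)

```text
time_s: 19.8
tool_pos: [0.6058, 0.1155, 0.0592]
eef_rot: [0.214, 0.977, -0.0, -0.0]
force: [0.4, -0.2, -1.0]
finger_gap: 0.0134
finger_force: 30.0
```

```bash
python3 o.py
```

```text
19.8 [0.6058 0.1155 0.0592] yaw 1.1389 F [ 0.38 -0.19 -0.97] Ftool [-0.43 -0.02  0.97] M [-0.027 -0.083  0.256] tau7 -0.236 0.013365600184929537 30.038724839687347 q [-0.53  0.64  0.33  1.85 -0.31  0.7   1.11]
```

Request:
apply_moves(plan="0 0 0 0 0.8 0 1;0 0 0 0 1.6 0 1;0 0 0 0 2.4 0 1;0 0 0 0 3 0 1;0 0 0 0 4 0 1")

```text
time_s: 20.22
tool_pos: [0.6073, 0.1188, 0.0592]
eef_rot: [0.215, 0.977, -0.0, -0.0]
force: [-0.1, -2.0, -1.6]
finger_gap: 0.0137
finger_force: 30.1
```

```bash
python3 o.py
```

```text
20.2167 [0.6073 0.1188 0.0592] yaw 1.1383 F [-0.13 -2.01 -1.58] Ftool [-0.73 -1.88  1.58] M [-0.295  0.196  0.23 ] tau7 -0.237 0.013672144482412944 30.069900155067444 q [-0.54  0.64  0.33  1.85 -0.31  0.7   1.11]
```

Request:
apply_moves(plan="0 0 0 0 1 0 1;0 0 0 0 2 0 1")

```text
time_s: 20.38
tool_pos: [0.6082, 0.1208, 0.0592]
eef_rot: [0.214, 0.977, -0.0, -0.0]
force: [-2.2, -1.8, -1.1]
finger_gap: 0.0136
finger_force: 30.0
```

```bash
python3 o.py
```

```text
20.3833 [0.6082 0.1208 0.0592] yaw 1.1385 F [-2.19 -1.75 -1.11] Ftool [ 1.25 -2.51  1.11] M [-0.356  0.191  0.292] tau7 -0.224 0.013557435393205915 29.98338371515274 q [-0.54  0.64  0.33  1.84 -0.31  0.71  1.1 ]
```

The carriage slides freely, so I'll carry on.

Request:
apply_moves(plan="0 0 0 0 2 0 1;0 0 0 0 5 0 1;0 0 0 0 8 0 1;0 0 0 0 12 0 1;0 0 0 0 16 0 1;0 0 0 0 20 0 1;0 0 0 0 24 0 1;0 0 0 0 28 0 1;0 0 0 0 31 0 1;0 0 0 0 34 0 1;0 0 0 0 36 0 1;0 0 0 0 36 0 1")

```text
time_s: 21.38
tool_pos: [0.6235, 0.1545, 0.0593]
eef_rot: [0.214, 0.977, 0.0, -0.0]
force: [-1.3, 1.0, -4.7]
finger_gap: 0.0137
finger_force: 29.6
```

```bash
python3 o.py
```

```text
21.3833 [0.6235 0.1545 0.0593] yaw 1.1392 F [-1.29  0.98 -4.72] Ftool [1.58 0.35 4.72] M [0.146 0.288 0.168] tau7 -0.237 0.013680375207968415 29.5863738656044 q [-0.58  0.67  0.33  1.79 -0.31  0.73  1.06]
```

Request:
apply_moves(plan="0 0 0 0 0.5 0 1;0 0 0 0 1 0 1;0 0 0 0 1.5 0 1;0 0 0 0 1.5 0 1")

```text
time_s: 21.72
tool_pos: [0.6237, 0.1549, 0.0592]
eef_rot: [0.215, 0.977, -0.0, -0.0]
force: [-3.0, 0.1, -2.8]
finger_gap: 0.0136
finger_force: 29.8
```

```bash
python3 o.py
```

```text
21.7167 [0.6237 0.1549 0.0592] yaw 1.1384 F [-2.97  0.11 -2.78] Ftool [ 2.74 -1.15  2.78] M [-0.07   0.652  0.225] tau7 -0.247 0.01359241627656106 29.804892539978027 q [-0.58  0.67  0.33  1.79 -0.31  0.74  1.06]
```

Request:
apply_moves(plan="0 0 0 0 0.5 0 1;0 0 0 0 1 0 1;0 0 0 0 1 0 1;0 0 0 0 1 0 1")

```text
time_s: 22.05
tool_pos: [0.6238, 0.155, 0.0592]
eef_rot: [0.215, 0.977, -0.001, -0.001]
force: [-6.1, -2.4, -1.4]
finger_gap: 0.0137
finger_force: 30.1
```

```bash
python3 o.py
```

```text
22.05 [0.6238 0.155  0.0592] yaw 1.1379 F [-6.08 -2.35 -1.35] Ftool [ 4.53 -4.68  1.36] M [-0.375  0.896  0.337] tau7 -0.266 0.013656137606778524 30.100339651107788 q [-0.58  0.67  0.33  1.79 -0.31  0.74  1.06]
```

Request:
apply_moves(plan="0 0 0 0 0.5 0 1;0 0 0 0 1 0 1;0 0 0 0 1 0 1;0 0 0 0 1 0 1")

```text
time_s: 22.38
tool_pos: [0.6238, 0.155, 0.0592]
eef_rot: [0.215, 0.977, -0.001, -0.001]
force: [-7.5, -4.3, 0.5]
finger_gap: 0.0137
finger_force: 30.5
```

```bash
python3 o.py; python3 - <<'E'
from h import *
for c in ("scene","side"):
    im=ctrl.read_camera(c);cv2.imwrite(f"pics/{c}1.png",im[:,:,::-1])
a=cv2.imread("pics/scene1.png")[215:335,250:450];b=cv2.imread("pics/side1.png")[180:310,280:420]
cv2.imwrite("pics/c1.png",np.hstack([cv2.resize(a,(480,288)),cv2.resize(b,(310,288))]))
E
```

```text
22.3833 [0.6238 0.155  0.0592] yaw 1.1373 F [-7.54 -4.28  0.51] Ftool [ 5.04 -7.05 -0.49] M [-0.667  1.184  0.259] tau7 -0.288 0.013670603122798315 30.452289283275604 q [-0.58  0.67  0.34  1.79 -0.31  0.74  1.05]
```

View pics/c1.png

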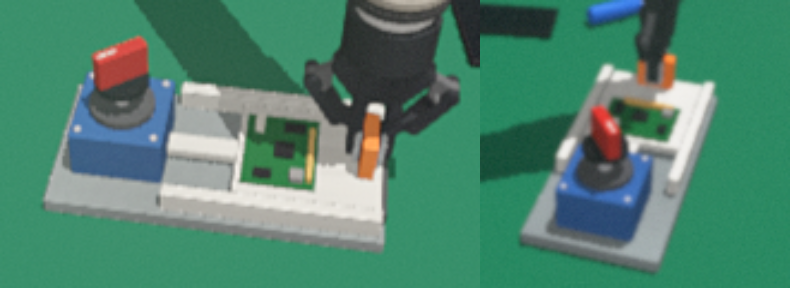

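The knob is up and the carriage is out against its stop: the tool stayed still while the force rose. I'll let go and retreat.

Request:
apply_moves(plan="0 0 0 0.4 -0.7 0 1;0 0 0 0.4 -0.7 0 1;0 0 0 0.4 -0.7 0 0.5;0 0 0 0.4 -0.7 0 0.2;0 0 0 0.4 -0.7 0 0;0 0 0 0.4 -0.7 0 0;0 0 0 0.4 -0.7 0 0;0 0 0 0.4 -0.7 -15 0;0 0 0 0.4 -0.7 -45 0;0 0 0 0.4 -0.7 -80 0;0 0 0 0.4 -0.7 -110 0;0 0 0 0.4 -0.7 -110 0")

```text
time_s: 23.48
tool_pos: [0.6284, 0.1568, 0.1763]
eef_rot: [0.215, 0.977, 0.003, 0.005]
force: [0.6, -0.7, -0.1]
finger_gap: 0.0428
finger_force: 0.0
```

Request:
apply_moves(plan="0 0 0 15 10 -20 0;0 0 0 40 30 -40 0;0 0 0 65 50 -60 0;0 0 0 85 60 -70 0;0 0 0 95 60 -70 0;0 0 0 95 60 -70 0;0 0 0 95 60 -70 0")

```text
time_s: 24.07
tool_pos: [0.5629, 0.2495, 0.2387]
eef_rot: [0.215, 0.977, -0.001, -0.0]
force: [0.7, -0.6, -0.4]
finger_gap: 0.0429
finger_force: 0.0
```

```bash
python3 o.py; python3 - <<'E'
from h import *
k={};b={}
for c,r in(("scene",(260,215,440,320)),("side",(290,180,410,300))):
    im=ctrl.read_camera(c);cv2.imwrite(f"pics/{c}2.png",im[:,:,::-1]);k[c]=ctrl.get_calibration(c);m=masks(im)
    b[c]={n:blob(m[n],r) for n in m}
X={n:tri(k["scene"],b["scene"][n][0],k["side"],b["side"][n][0]) for n in m};print(X)
print("moved",X["orange"]-[0.60483507,0.11548804,0.05288469],X["red"]-[0.53126924,-0.04422288,0.09654951],np.linalg.norm((X["orange"]-X["red"])[:2]))
a=cv2.imread("pics/scene2.png")[200:335,250:450];bb=cv2.imread("pics/side2.png")[170:310,270:420]
cv2.imwrite("pics/c2.png",np.hstack([cv2.resize(a,(480,324)),cv2.resize(bb,(310,324))]))
E
```

```text
24.0667 [0.5629 0.2495 0.2387] yaw 1.1383 F [ 0.7  -0.58 -0.36] Ftool [-0.88 -0.23  0.36] M [-0.042  0.009  0.014] tau7 -0.062 0.042918679910270006 0.0 q [-0.83  0.41  0.41  1.74 -0.19  1.03  0.79]
{'red': array([ 0.53182381, -0.04319896,  0.11741684]), 'orange': array([0.62337812, 0.15647855, 0.05303843])}
moved [0.01854305 0.04099051 0.00015374] [0.00055457 0.00102392 0.02086733] 0.2196663355918984
```

View pics/c2.png

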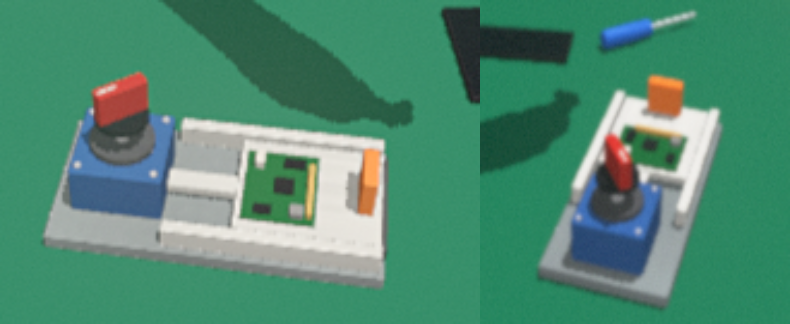

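The pictures show the knob up by about 21–22 mm and the carriage out by 45 mm, with the gripper clear. I'm handing in.

```bash
python3 -c "
from workcell import ctrl
print(ctrl.hand_in())"
```

```text
the job is handed in; nothing more can be done
None
```

The jig is unlocked and handed in, with no verdict returned: I turned the knob about 53° clockwise into its notch, pulled it up to its stop (about 22 mm), slid the carriage out to its stop (45 mm), and let go with the arm clear at about 24 s.

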